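# Seat the freehub body on a hub and hold it down against its spring

### The arm

A 6-joint arm with a two-finger parallel gripper is mounted at the origin on the work surface. World frame = base frame: x ahead of the robot, y to its left, z up, the work surface at z = 0. Lengths are in m, angles in rad, forces in N, time in s.
With the tool pointing down it reaches from about 0.275 to 0.825 m from the base axis. Payload 4.9 kg.
Tool frame: the origin (TCP) lies midway between the tips of the shut fingers; the grasp point (between the pads) lies 19 mm behind it (bot.grip_depth is the distance from the TCP to the grasp point, in m); y points along the fingers, x is the direction in which the jaws open and shut, and the axes are right-handed (so a half turn about y gives the same grasp; the last joint's range is limited). The gripper opens to 85 mm and grips with 20 to 120 N. Pads are 22 mm wide; open, the fingers measure 114 mm over their backs; the gripper's body (76 mm by 85 mm) begins 54 mm behind the grasp point. The pads swing forward as they close: fully open they stand 13 mm farther back than shut.
Start: joints at [0.99, 0.326, -0.193, 1.052, 0, 1.437], TCP at [0.238, 0.496, 0.231] pointing down, gripper open.
Joint ranges: [-2.65, 2.65], [-0.97, 1.79], [-1.3, 1.35], [-1.93, 2.1], [-1.47, 1.37], [-3.14, 3.14]. Speed limits (rad/s): [2.57, 2.57, 3.14, 3.14, 3.14, 3.14].

### API

Orientations are given as a unit quaternion [w, x, y, z].
In Python, from cell import bot gives the robot as it stands. Calls block until the motion is done:
- bot.move_pose(position, orientation): joint-space move of the TCP to a pose.
- bot.move_linear(position, speed=0.15, rotation=None, until_force=None): straight line of the TCP; rotation=None keeps the orientation; speed is the mean speed in m/s. With until_force (N) it stops when the force on the tool has changed by that much, and returns True; else False.
- bot.goto_joints(angles): joint-space move.
- bot.set_gripper(opening, grasp_force=None): opening from 0.0 (shut) to 1.0 (fully open); grasp_force is the grip in N (None keeps the last); returns when the fingers have stopped.
- bot.wait(seconds).
- bot.solve_ik(position, orientation): joint angles nearest the present ones, or None.
- bot.camera(name): name is "side" or "top"; returns the picture (400x640x3 uint8, red, green, blue); there is no depth.
- bot.calibration(name): a dict with "mtx" (3x3 intrinsics, pixels), "extrinsics" (4x4, takes a point from world to camera coordinates). Camera axes: x right, y down, z forward; pixel columns grow to the right and rows downward; lengths in m; the calibration is good to about 2 mm. A picture is of the moment at which its call begins. calibration takes no time and is no camera call.
A pose or a line that the arm cannot do raises bot.PlanningError and nothing moves.
- bot.close_job(): hands the job in, once; it reports no verdict.
Trained networks look in the newest picture that a camera, given by its name, has taken for a name from the list of things; names that differ only in an ending like _2 or _b are one class to them, and where a whole thing is asked for, a point or a joint stands for the part that bears it (a point fixed in the world has none). Each returns a list of dicts, best first, with "confidence" (0 to 1); they miss things now and then, are a little off and sometimes report something else, mostly with a low value. They report only what shows in the picture. A call takes as long as a camera call.
- bot.search_frame(camera, thing): "bbox" ([left, top, width, height] in pixels, round what is visible of it).
Readings, each from a call of its own:
- bot.read_clock(): time.
- bot.read_joint_positions(): joint angles.
- bot.read_joint_vel(): joint speeds.
- bot.read_joint_efforts(): joint torques, N m.
- bot.read_position(): TCP position.
- bot.read_tool_rot(): TCP orientation.
- bot.read_ft_force(): force on the tool from outside, world axes, zero at the start.
- bot.read_moment(): the same for the moment, N m.
- bot.read_gripper_width(): opening from 0.0 (shut) to 1.0 (fully open).
Only numpy, scipy, OpenCV 4.12 (cv2) and the standard library are available. Lean on these libraries where they do the work, as an engineer would, in place of code of your own. Each camera call takes 0.05 s, during which the arm holds its last target. There are 200 camera calls.

### The job

I am putting this rear hub, clamped upright in the vice, back together: pick up the freehub body from the rubber mat, slide it wide skirt end down over the axle, turn it until its inner splines mesh with the drive ring, and press it fully home, so that its skirt is flush on the hub's shoulder. The spring under it pushes it back off, so finish with the gripper still holding it pressed down there, ready for me to fit the end cap. Leave the end cap, grease tub, cassette and bottle where they are.

Things in the scene. Friction and masses are not known exactly. Their poses are not given: they have to be found in the camera images.
- freehub: Freehub body, a hollow aluminium part, loose, upright on the mat, wide end down, 49 mm tall, about 110 g. Origin: centre of the underside, z up. Its underside has a recess 35 mm wide, 14 mm deep, with six spline teeth 4 mm high (tips on a 27 mm circle), 5.5 mm wide, from the underside up to 10 mm: one at 30 degrees from its +x axis, then every 60. Above the recess the bore is 17.4 mm wide.
- freehub_top (a point): Centre of the freehub body's open top end, 49 mm above its underside, 52 mm above the bench at the start (the mat is 3 mm thick). The ribbed barrel, 34.5 mm across, where it is gripped from any side, runs from here down 35 mm; below that is the plain skirt, 42 mm across, 14 mm high. Bore at the top 28 mm wide, 9 mm deep.
- hub_seat (a point): Centre of the flat level top face (45 mm across) of the black hub's shoulder, 190 mm above the bench, on which the freehub's skirt sits when home. The hub is clamped rigidly upright and does not turn; this frame has z up along the axle and the hub's yaw. The splines mesh when the freehub's yaw equals this yaw, or differs by a multiple of 60 degrees; play about 5 degrees either way.
- ring_top (a point): Centre of the top of the fixed steel drive ring round the axle, 8 mm above hub_seat: 25 mm core with six spline teeth out to 33 mm across, 5.5 mm wide, one along hub_seat's +x and every 60 degrees from there. A freehub body whose splines are not in line stops here, 8 mm short.
- hub_axle (a point): Centre of the top end of the aluminium axle, 15 mm thick, 53 mm above hub_seat; the end is chamfered 3 mm, to a 9 mm flat.
- vice: Blue bench vice holding the hub, fixed to the bench, jaws 100 mm wide, their tops 116 mm above the bench. Origin: on the bench, straight under the hub. Its x axis runs along the jaws; its screw and handle lie towards -y (to 155 mm), its base towards +y (to 105 mm).
- spring (a joint): Coil spring round the axle on the drive ring, 23.6 mm wide: how far its top is pushed down, m, 0 when free (top 20.5 mm above hub_seat). It meets the shoulder inside the freehub body when that is 6.5 mm above the seat, starts to yield at 3 N and takes about 9 N at 6.5 mm, the freehub being home. Let go, it lifts the freehub body about 6 mm.
- endcap: Bystander: small aluminium axle end cap, 24 mm across, 16 mm high, on the mat. Origin: centre of the underside.
- tub: Bystander: low white grease tub with a screw lid, 61 mm across, 40 mm high, on the mat. Origin: centre of the underside.
- cassette: Bystander: steel cassette of eight sprockets lying large side down on the mat, 118 mm across, 36 mm high. Origin: centre of the underside.
- lube: Bystander: white bottle with a black cap, 40 mm across, 120 mm high, on the bench beyond the work. Origin: centre of the underside.

How it is judged:
On the way, in this order (a step that is already met when the one before it is completed fails the run):
1. the freehub body is threaded on the axle, above the drive ring (horizontal distance between freehub and hub_seat below 0.005 m and z of freehub in the frame of hub_seat between 0.007 and 0.036 m), for 0.1 s.
2. its splines have slid into the drive ring and it is pushed down against the spring (z of freehub in the frame of hub_seat below 0.004 m and value of joint spring above 0.002 m), for 0.1 s.
At the end, for the whole second after the job is handed in: For the last second the freehub body is home: underside within 1.5 mm of the shoulder, centred within 3 mm, upright within 0.06 rad, spring down over 4.5 mm, the fingers still on it (over 2 N); end cap, tub, cassette and bottle within 30 mm of where they stood (z of freehub in the frame of hub_seat between -0.002 and 0.0015 m and horizontal distance between freehub and hub_seat below 0.003 m and angle between freehub's own z axis and vertical below 0.06 rad and value of joint spring above 0.0045 m and contact force between the fingers and freehub above 2 N and distance of each of endcap, tub, cassette, lube from where it was at the start of the episode below 0.03 m); the arm keeps its last pose, push and grip.
It fails at once if a bystander (end cap, tub, cassette or bottle) is pushed or carried off by more than 30 mm (distance of any of endcap, tub, cassette, lube from where it was at the start of the episode above 0.03 m).
It also fails if it takes over 48 s, if anything falls off the work surface, if the arm or the gripper's body presses on something with over 40 N, if the wrist force passes 120 N, or if a joint passes its speed limit or range.

## Working session

There is one attempt and no reset: what is moved stays moved. The work goes in short steps, each a Python script; the robot and the scene stay as the last script left them, time stands still between calls to the robot, and variables do not carry over. Pictures are saved under pics/ and viewed, about 8 in all and at most 12, crops included, and the job is handed in when it is done.

```bash
mkdir -p pics; ls; python3 - <<'E'
from cell import bot
import cv2,numpy as np
np.set_printoptions(precision=4,suppress=True)
for c in("side","top"):
    im=bot.camera(c); cv2.imwrite(f"pics/{c}0.png",im[:,:,::-1])
    k=bot.calibration(c); print(c,k["mtx"].tolist(),"\n",k["extrinsics"])
    for t in("freehub","hub_seat","vice","endcap","tub","cassette","lube","spring"):
        try: print(t,[(r["bbox"],round(r["confidence"],2)) for r in bot.search_frame(c,t)][:2])
        except Exception as e: print(t,e)
print(bot.read_clock(),bot.read_tool_rot())
E
```

```text
pics
side [[445.7785627726662, 0.0, 316.83715079595294], [0.0, 445.7785627726662, 192.11132714988744], [0.0, 0.0, 1.0]] 
 [[-0.9998 -0.0028 -0.02    0.5802]
 [ 0.0127  0.6837 -0.7297  0.0316]
 [ 0.0157 -0.7298 -0.6835  1.039 ]
 [ 0.      0.      0.      1.    ]]
freehub [([385.7, 306.0, 22.6, 33.1], 0.82)]
hub_seat [([352.2, 74.8, 23.1, 52.7], 0.67)]
vice [([330.9, 103.6, 73.1, 76.5], 0.94)]
endcap []
tub [([360.5, 236.3, 30.0, 34.5], 0.65)]
cassette [([247.3, 336.0, 66.7, 64.0], 0.91)]
lube [([238.5, 160.1, 19.1, 48.0], 0.72), ([299.9, 245.3, 11.5, 12.5], 0.24)]
spring []
top [[377.45837417901754, 0.0, 322.71939477177233], [0.0, 377.45837417901754, 197.58124052437108], [0.0, 0.0, 1.0]] 
 [[-0.0203 -0.9995  0.0253  0.1019]
 [-0.9926  0.0171 -0.1205  0.5963]
 [ 0.12   -0.0275 -0.9924  0.8207]
 [ 0.      0.      0.      1.    ]]
freehub [([211.7, 262.7, 24.1, 19.4], 0.63)]
hub_seat [([449.8, 239.6, 44.8, 34.0], 0.71), ([474.0, 255.3, 6.7, 0.6], 0.4)]
vice [([406.8, 223.1, 120.4, 90.2], 0.67)]
endcap [([300.5, 193.8, 8.9, 7.0], 0.45)]
tub [([283.2, 251.2, 32.1, 24.9], 0.96)]
cassette [([171.1, 161.3, 48.1, 45.7], 0.66), ([447.3, 240.6, 49.7, 31.2], 0.24)]
lube [([362.9, 117.7, 20.9, 29.6], 0.66), ([474.6, 250.6, 10.2, 11.5], 0.42)]
spring [([473.4, 250.5, 13.4, 13.1], 0.39)]
0.9 [ 0.5983 -0.5983 -0.3768  0.3768]
```

```bash
python3 - <<'E'
import cv2,numpy as np
s=cv2.imread("pics/side0.png");t=cv2.imread("pics/top0.png")
cv2.imwrite("pics/v1.png",np.vstack([cv2.resize(t[100:320,140:540],(800,440),interpolation=cv2.INTER_CUBIC)]))
a=cv2.resize(t[225:295,430:510],(400,350),interpolation=cv2.INTER_CUBIC)
b=cv2.resize(t[240:310,185:265],(400,350),interpolation=cv2.INTER_CUBIC)
cv2.imwrite("pics/v2.png",np.hstack([a,b]))
E
```

```text
(no output)
```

View pics/side0.png

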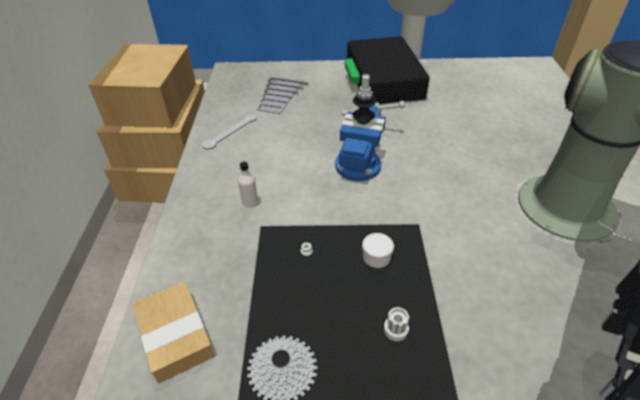

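View pics/v1.png

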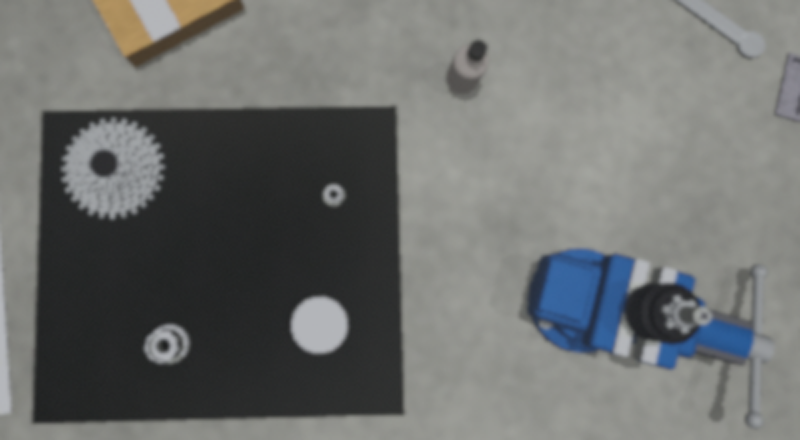

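View pics/v2.png

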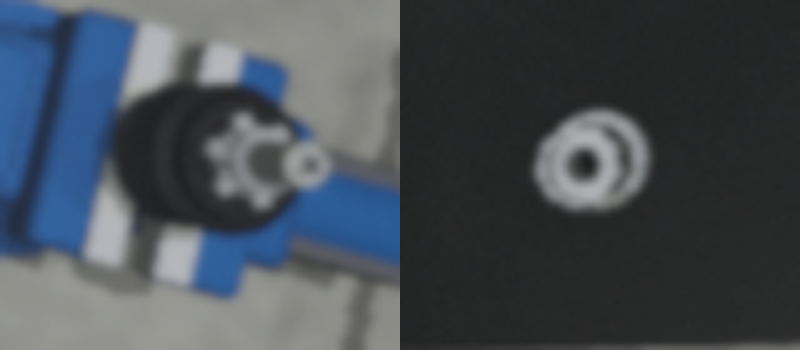

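```bash
cat > h.py <<'E'
import cv2,numpy as np
from scipy.optimize import least_squares
from cell import bot
np.set_printoptions(precision=4,suppress=True)
K={c:bot.calibration(c) for c in("side","top")}
def proj(c,P):
    P=np.atleast_2d(P);E=K[c]["extrinsics"];q=(P@E[:3,:3].T+E[:3,3])@K[c]["mtx"].T
    return q[:,:2]/q[:,2:]
def ray(c,uv,z):
    E=K[c]["extrinsics"];R,t=E[:3,:3],E[:3,3];o=-R.T@t
    d=R.T@np.linalg.inv(K[c]["mtx"])@np.array([*uv,1.]);return o+d*(z-o[2])/d[2]
A=np.linspace(0,2*np.pi,61)
def circ(x,y,z,r): return np.c_[x+r*np.cos(A),y+r*np.sin(A),0*A+z]
E
python3 - <<'E'
from h import *
import itertools
ims={c:cv2.imread(f"pics/{c}0.png") for c in K}
for c in K: print(c,"cam",-K[c]["extrinsics"][:3,:3].T@K[c]["extrinsics"][:3,3])
win={"side":(375,295,420,350),"top":(203,255,245,292)}
obs={}
for c,(a,b,e,f) in win.items():
    g=cv2.cvtColor(ims[c],cv2.COLOR_BGR2GRAY)[b:f,a:e]
    ys,xs=np.where(g>90); obs[c]=np.array([xs.min()+a,ys.min()+b,xs.max()+a+1,ys.max()+b+1])-.5; print(c,obs[c])
def bb(c,x,y):
    p=proj(c,np.vstack([circ(x,y,.003,.021),circ(x,y,.017,.021),circ(x,y,.052,.01725)]));return np.r_[p.min(0),p.max(0)]
for cs in(("side","top"),("side",),("top",)):
    r=least_squares(lambda v:np.concatenate([bb(c,*v)-obs[c] for c in cs]),[.35,.3]);print(cs,"freehub",r.x,r.fun)
# hub match by rendering on top image
def star(x,y,yaw,z):
    P=[]
    for k in range(6):
        a=yaw+k*np.pi/3
        for da,r in((-.25,.0125),(-.17,.0165),(.17,.0165),(.25,.0125)):P.append([x+r*np.cos(a+da),y+r*np.sin(a+da),z])
    return np.array(P)
for c,z0 in(("top",(491.2,257.6)),("side",(365,79))):
    p0=ray(c,z0,.243);print(c,"axle guess",p0)
    ctr=proj(c,[p0[0],p0[1],.2])[0];o=(ctr-[24,28]).astype(int);S=8
    g=cv2.cvtColor(ims[c],cv2.COLOR_BGR2GRAY)[o[1]:o[1]+56,o[0]:o[0]+56].astype(float)
    hsv=cv2.cvtColor(ims[c],cv2.COLOR_BGR2HSV)[o[1]:o[1]+56,o[0]:o[0]+56]
    def ren(x,y,yaw):
        m=np.full((56*S,56*S),.0,np.float32)
        f=lambda P,v:cv2.fillPoly(m,[np.round((proj(c,P)-o+.5)*S).astype(np.int32)],v)
        f(cv2.convexHull(np.float32([0])) if 0 else circ(x,y,.19,.0225),.1);f(star(x,y,yaw,.198),1.)
        f(circ(x,y,.198,.0118),.6);f(circ(x,y,.2105,.0118),.6)
        h=cv2.convexHull(np.float32(np.vstack([proj(c,circ(x,y,.2105,.0075)),proj(c,circ(x,y,.240,.0075))])))[:,0]
        cv2.fillPoly(m,[np.round((h-o+.5)*S).astype(np.int32)],.7);f(circ(x,y,.24,.0075),.9)
        return cv2.GaussianBlur(cv2.resize(m,(56,56),interpolation=cv2.INTER_AREA),(0,0),.7)
    w=np.zeros((56,56),np.uint8);cv2.fillPoly(w,[np.round(proj(c,circ(p0[0],p0[1],.195,.023))-o).astype(np.int32)],1)
    cv2.fillPoly(w,[np.round(proj(c,circ(p0[0],p0[1],.24,.009))-o).astype(np.int32)],1);w=w>0
    best=[]
    R=np.arange(-.008,.0081,.001)
    for dx,dy in itertools.product(R,R):
        for yaw in np.radians(np.arange(0,60,4 if c=="top" else 60)):
            m=ren(p0[0]+dx,p0[1]+dy,yaw);best.append((np.corrcoef(m[w],g[w])[0,1],p0[0]+dx,p0[1]+dy,np.degrees(yaw)))
    best.sort(reverse=True);print(np.array(best[:6]))
    _,x,y,a=best[0];v=g.clip(0,255).astype(np.uint8);m=(ren(x,y,np.radians(a))*255).astype(np.uint8)
    cv2.imwrite(f"pics/m_{c}.png",cv2.resize(np.hstack([v,m]),(784,392)))
E
```

```text
side cam [0.5634 0.7382 0.7448]
top cam [0.4954 0.1143 0.8838]
side [383.5 306.5 409.5 340.5]
top [211.5 261.5 234.5 281.5]
('side', 'top') freehub [0.4357 0.3162] [ 0.4836  0.1833 -1.097  -0.0235  0.219   0.7543 -0.184   0.0728]
('side',) freehub [0.4351 0.3161] [ 0.8026  0.1249 -0.7651 -0.0846]
('top',) freehub [0.4366 0.3162] [ 0.1959  0.3521 -0.2086 -0.3409]
top axle guess [ 0.4654 -0.1874  0.243 ]
[[ 0.8426  0.4654 -0.1894 12.    ]
 [ 0.8422  0.4654 -0.1894  8.    ]
 [ 0.8394  0.4664 -0.1894 12.    ]
 [ 0.8389  0.4654 -0.1884  8.    ]
 [ 0.8378  0.4654 -0.1884 12.    ]
 [ 0.8367  0.4664 -0.1884 12.    ]]
side axle guess [ 0.4676 -0.1677  0.243 ]
[[ 0.87    0.4666 -0.1757  0.    ]
 [ 0.8661  0.4656 -0.1757  0.    ]
 [ 0.8578  0.4676 -0.1757  0.    ]
 [ 0.8525  0.4666 -0.1747  0.    ]
 [ 0.8442  0.4656 -0.1747  0.    ]
 [ 0.8414  0.4676 -0.1747  0.    ]]
```

```bash
python3 - <<'E'
from h import *
s=cv2.imread("pics/side0.png");t=cv2.imread("pics/top0.png")
def ov(c,im,a,b,w,h,S,x,y,yaw):
    v=cv2.resize(im[b:b+h,a:a+w],(w*S,h*S),interpolation=cv2.INTER_CUBIC)
    for z,r,col in((.19,.0225,(0,255,0)),(.24,.0075,(0,0,255)),(.243,.0045,(0,0,255)),(.198,.0165,(0,255,255))):
        cv2.polylines(v,[np.round((proj(c,circ(x,y,z,r))-[a,b]+.5)*S).astype(np.int32)],True,col,1)
    for k in range(6):
        q=yaw+k*np.pi/3;d=np.array([np.cos(q),np.sin(q),0]);o=np.array([x,y,.198])
        cv2.line(v,*[tuple(int(i) for i in (p-[a,b]+.5)*S) for p in proj(c,[o+d*.0125,o+d*.0165])],(255,0,255),1)
    return v
x,y,w=.4656,-.189,np.radians(10)
cv2.imwrite("pics/v3.png",np.hstack([ov("top",t,455,232,44,55,9,x,y,w),ov("side",s,344,68,44,55,9,x,y,w)]))
print(proj("side",[x,y,.243]))
E
```

```text
[[365.1534  74.3315]]
```

View pics/v3.png

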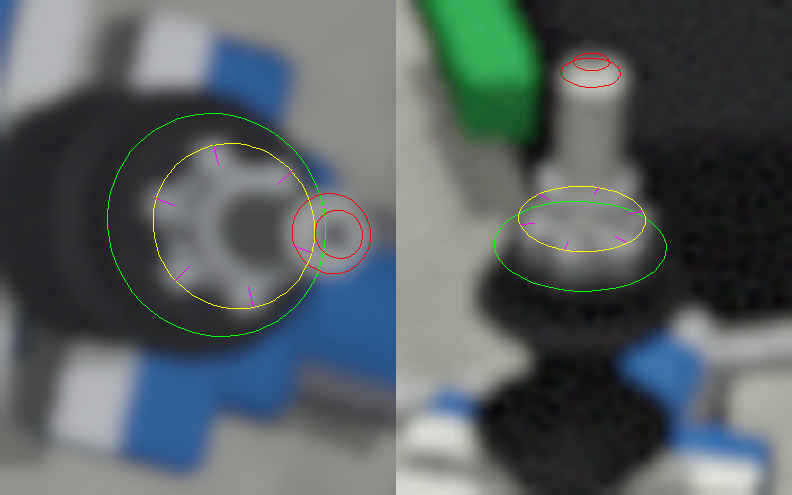

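```bash
cat >> h.py <<'E'
from scipy.spatial.transform import Rotation as Rot
def down(psi):
    c,s=np.cos(psi),np.sin(psi)
    q=Rot.from_matrix([[c,s,0],[s,-c,0],[0,0,-1]]).as_quat();return q[[3,0,1,2]]
FH=np.array([.4359,.3162]);HUB=np.array([.465,-.188]);ZG=.021
def snap(name,*cs):
    for c in cs: cv2.imwrite(f"pics/{name}_{c}.png",bot.camera(c)[:,:,::-1])
E
python3 - <<'E'
from h import *
for d in range(-180,180,30):
    a=bot.solve_ik([*HUB,.26],down(np.radians(d)));b=bot.solve_ik([*FH,.12],down(np.radians(d)))
    print(d,None if a is None else a[[0,5]] if hasattr(a,'shape') else (round(a[0],2),round(a[5],2)),None if b is None else round(b[5],2))
q=bot.read_tool_rot();print(Rot.from_quat(np.r_[q[1:],q[0]]).as_matrix()[:,0])
E
```

```text
-180 None None
-150 None -3.14
-120 None None
-90 None None
-60 None None
-30 None None
0 None None
30 None -3.14
60 None None
90 None None
120 None None
150 [-1.0982 -3.1416] None
[0.432  0.9019 0.    ]
```

```bash
sed -i 's/\[\[c,s,0\],\[s,-c,0\],\[0,0,-1\]\]/[[c,0,-s],[s,0,c],[0,-1,0]]/' h.py
python3 - <<'E'
from h import *
for d in range(-180,180,30):
    a=bot.solve_ik([*HUB,.26],down(np.radians(d)));b=bot.solve_ik([*FH,.12],down(np.radians(d)))
    print(d,None if a is None else np.array(a),None if b is None else np.array(b))
q=bot.read_tool_rot();print(Rot.from_quat(np.r_[q[1:],q[0]]).as_matrix(),bot.read_clock())
E
```

```text
-180 [-0.5315  0.2179 -0.265   1.088   0.     -2.1023] [ 0.4905  0.4068 -0.3819  0.7821  0.     -1.0803]
-150 [-0.5315  0.2179 -0.265   1.088   0.     -2.6259] [ 0.4905  0.4068 -0.3819  0.7821  0.     -1.6039]
-120 [-0.5315  0.2179 -0.265   1.088   0.      3.1337] [ 0.4905  0.4068 -0.3819  0.7821  0.     -2.1275]
-90 [-0.5315  0.2179 -0.265   1.088   0.      2.6101] [ 0.4905  0.4068 -0.3819  0.7821  0.     -2.6511]
-60 [-0.5315  0.2179 -0.265   1.088   0.      2.0865] [ 0.4905  0.4068 -0.3819  0.7821  0.      3.1085]
-30 [-0.5315  0.2179 -0.265   1.088   0.      1.5629] [ 0.4905  0.4068 -0.3819  0.7821  0.      2.5849]
0 [-0.5315  0.2179 -0.265   1.088   0.      1.0393] [ 0.4905  0.4068 -0.3819  0.7821  0.      2.0613]
30 [-0.5315  0.2179 -0.265   1.088   0.      0.5157] [ 0.4905  0.4068 -0.3819  0.7821  0.      1.5377]
60 [-0.5315  0.2179 -0.265   1.088   0.     -0.0079] [ 0.4905  0.4068 -0.3819  0.7821  0.      1.0141]
90 [-0.5315  0.2179 -0.265   1.088   0.     -0.5315] [ 0.4905  0.4068 -0.3819  0.7821  0.      0.4905]
120 [-0.5315  0.2179 -0.265   1.088   0.     -1.0551] [ 0.4905  0.4068 -0.3819  0.7821  0.     -0.0331]
150 [-0.5315  0.2179 -0.265   1.088   0.     -1.5787] [ 0.4905  0.4068 -0.3819  0.7821  0.     -0.5567]
[[ 0.432   0.     -0.9019]
 [ 0.9019  0.      0.432 ]
 [ 0.     -1.     -0.    ]] 0.9
```

```bash
python3 - <<'E'
from h import *
q=down(np.radians(60))
bot.set_gripper(1.0)
bot.move_pose([*FH,.12],q)
print("f0",bot.read_ft_force())
bot.move_linear([*FH,ZG],speed=.1)
print(bot.read_position(),bot.read_ft_force())
bot.set_gripper(0.0,60)
print("w",bot.read_gripper_width(),bot.read_position(),bot.read_ft_force(),bot.read_clock())
bot.move_linear([*FH,.15],speed=.2)
print("w",bot.read_gripper_width(),bot.read_ft_force())
bot.move_pose([*HUB,.29],q)
bot.wait(.2)
snap("over","side","top")
print(bot.read_position(),bot.read_gripper_width(),bot.read_ft_force(),bot.read_clock())
s=cv2.imread("pics/over_side.png");t=cv2.imread("pics/over_top.png")
cv2.imwrite("pics/v4.png",np.hstack([cv2.resize(s[20:145,310:435],(400,400)),cv2.resize(t[200:300,430:530],(400,400))]))
E
```

```text
f0 [0.596  0.283  0.8762]
[0.4364 0.3165 0.0216] [0.3178 0.472  0.1602]
w 0.3870921433758593 [0.4361 0.3162 0.0215] [-1.6613 -2.3826  5.2208] 3.9083
w 0.386989885696614 [ 0.4636 -0.6637 -1.3835]
[ 0.4652 -0.1875  0.2899] 0.38973348090373705 [-0.1856 -0.1712 -1.4955] 6.9
```

View pics/v4.png

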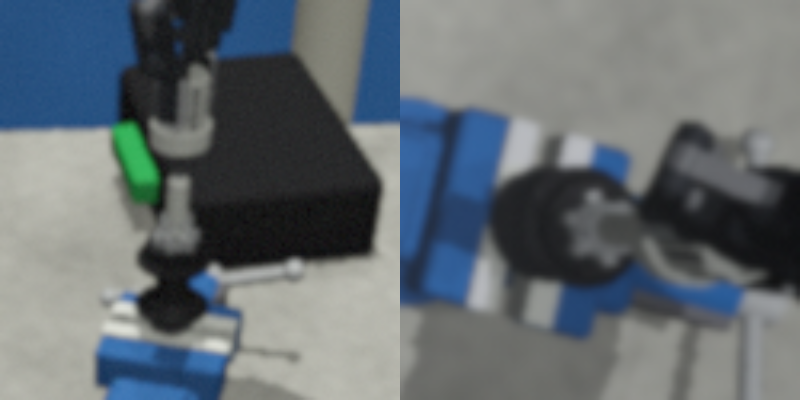

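```bash
python3 - <<'E'
from h import *
z=.2714
def px(c,x,y):
    return proj(c,np.vstack([circ(x,y,z,.021),circ(x,y,z+.014,.021)]))
p=px("side",.465,-.188);print("pred skirt side L,R,bottom",p.min(0)[0],p.max(0)[0],p.max(0)[1])
s=cv2.cvtColor(cv2.imread("pics/over_side.png"),cv2.COLOR_BGR2GRAY).astype(int)
for r in (61,63,65,67): print(r,s[r,350:384])
print("col366",s[58:80,366])
p=proj("side",circ(.465,-.188,.240,.0075));q=proj("side",circ(.465,-.188,.215,.0075));print("axle",p[:,0].min(),p[:,0].max(),q[:,0].min(),q[:,0].max())
for r in(77,80,84,88): print(r,s[r,355:378])
E
```

```text
pred skirt side L,R,bottom 356.74004324372424 376.0229757158152 67.49850164048338
61 [133 131 120  89  46  26  60  94 115 130 135 135 132 127 121 119 126 131
 133 129 128 132 137 135 127 104  72  45  40  41  40  43  38  42]
63 [133 133 130 116  84  47  58  91 110 113 117 123 127 126 130 131 134 134
 136 134 132 131 127 123 113  90  61  43  36  40  43  40  40  38]
65 [134 133 135 129 105  70  55  77 105 114 118 121 124 123 126 129 129 130
 130 130 127 126 125 118 104  79  53  37  38  42  46  41  42  38]
67 [132 133 133 134 128 105  68  45  54  78  95 106 113 120 120 127 128 125
 127 122 117 109 101  86  67  48  38  38  42  40  41  39  40  40]
col366 [ 96 106 114 126 134 134 130 129 132 128 108  69  39  36  44  48  73 110
 142 151 142 131]
axle 362.08793291402145 368.67370893885186 361.5575567847712 368.03398154810395
77 [ 99  96  92  89  67  37  45  91 128 144 150 151 145 123  86  51  39  39
  41  45  40  37  41]
80 [ 71  73  71  64  42  27  48  86 111 123 126 127 119 102  73  47  42  38
  41  39  41  40  43]
84 [ 96  80  50  29  18  20  54  94 115 123 127 128 117  94  59  30  29  29
  27  31  30  27  28]
88 [114 113 104  78  73 100 112 116 119 122 128 126 121 113  96  70  39  18
  23  23  21  19  23]
```

```bash
python3 - <<'E'
from h import *
x,y=.4645,-.188
bot.move_linear([x,y,.255],speed=.1); f0=bot.read_ft_force()
r=bot.move_linear([x,y,.2245],speed=.04,until_force=8)
p=bot.read_position();print(r,p,"fh z rel seat",p[2]-.0185-.19,bot.read_ft_force()-f0,bot.read_moment(),bot.read_gripper_width(),bot.read_clock())
snap("thr","side","top")
E
```

```text
False [ 0.4646 -0.188   0.2246] fh z rel seat 0.016127976497170543 [-1.0321  1.1749 -0.8205] [-0.0223  0.006  -0.015 ] 0.3894317069157324 8.3083
```

```bash
python3 - <<'E'
from h import *
x,y=.4645,-.188; f0=bot.read_ft_force()
for k in range(13):
    d=60+5.5*k
    if k: bot.move_linear([x,y,zc+.0012],speed=.02,rotation=down(np.radians(d)))
    r=bot.move_linear([x,y,.2130],speed=.03,until_force=7)
    p=bot.read_position();h=p[2]-.0185-.19
    if k==0: zc=p[2]
    print(d,r,round(h*1e3,2),bot.read_ft_force()-f0,round(bot.read_clock(),2))
    if h<.0062: break
    if bot.read_clock()>30: break
E
```

```text
60.0 True 8.0 [ 0.5436 -0.6501  5.4312] 8.75
65.5 True 7.97 [-2.5274  0.4489  9.6397] 9.21
71.0 True 7.94 [-2.7553  0.1813 10.1867] 9.68
76.5 True 7.81 [-1.9044  0.9093 10.9506] 10.14
82.0 True 7.31 [-2.6173  0.9376 10.4372] 10.62
87.5 False 4.32 [-0.464  -5.2163  1.4024] 11.21
```

```bash
python3 - <<'E'
from h import *
x,y=.4645,-.188; f0=bot.read_ft_force()
r=bot.move_linear([x,y,.2055],speed=.02,until_force=28)
p=bot.read_position();print(r,p,"h mm",(p[2]-.2085)*1e3,bot.read_ft_force()-f0,bot.read_gripper_width())
bot.wait(.5)
p=bot.read_position();print(p,"h mm",(p[2]-.2085)*1e3,bot.read_ft_force(),bot.read_moment(),bot.read_gripper_width(),bot.read_clock())
snap("home","side","top")
s=cv2.imread("pics/home_side.png");t=cv2.imread("pics/home_top.png")
cv2.imwrite("pics/v5.png",np.hstack([cv2.resize(s[40:140,315:415],(400,400),interpolation=cv2.INTER_CUBIC),cv2.resize(t[210:290,440:520],(400,400),interpolation=cv2.INTER_CUBIC)]))
g=cv2.cvtColor(s,cv2.COLOR_BGR2GRAY).astype(int);c=366
for z in(0,.001,.002,.004,.008): print(z,proj("side",circ(x,y,.19+z,.021)).max(0)[1],end=" ")
for c in(362,365,368): print(c,g[85:112,c])
E
```

```text
True [ 0.4647 -0.1888  0.2086] h mm 0.13856646995416555 [-0.0851  5.5543  5.1681] 0.38743647983141355
[ 0.4646 -0.1888  0.2086] h mm 0.10005864021120359 [-1.3468  0.1153  5.1555] [0.0356 0.2364 0.1288] 0.38546368223753213 12.0667
0 99.67354284694541 0.001 99.29916213298816 0.002 98.92428784014021 0.004 98.17305460824834 0.008 96.66462204811988 362 [102 100  97  98  94  92  92 103 118 127 133 127 128 125 117  89  53  25
  21  38  38  31  28  19  21  12  16]
365 [ 26  32  34  30  32  31  54  92 118 136 135 133 130 131 126 106  61  29
  18  25  31  24  20  18  27  13  22]
368 [ 50  48  50  51  58  57  70  97 121 135 134 130 128 126 112  80  41  20
  20  24  29  28  34  38  30  20  18]
```

View pics/v5.png

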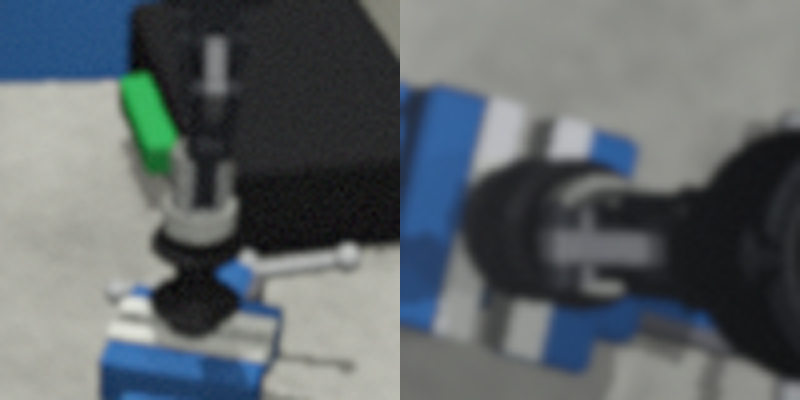

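```bash
python3 - <<'E'
from h import *
x,y,z0=bot.read_position()
for k in range(1,9):
    bot.move_linear([.4646,-.1884,.2086-.0004*k],speed=.01);bot.wait(.15)
    p=bot.read_position();f=bot.read_ft_force();print(k,p,f,bot.read_gripper_width())
    if f[2]>18 or np.linalg.norm(f)>30: break
bot.wait(.5);print(bot.read_position(),bot.read_ft_force(),bot.read_moment(),bot.read_clock())
snap("fin","side","top")
E
```

```text
1 [ 0.4647 -0.1887  0.2086] [-0.7834 -2.8136  5.3814] 0.38904219640830806
2 [ 0.4647 -0.1887  0.2086] [-3.8694 -2.5895  7.7533] 0.38638918959174456
3 [ 0.4647 -0.1887  0.2086] [-4.1467 -1.9911 11.2987] 0.3909022265818046
4 [ 0.4647 -0.1887  0.2086] [-5.37   -2.2162 13.7836] 0.39063361197050533
5 [ 0.4647 -0.1887  0.2085] [-4.9262 -0.9214 17.1557] 0.38875228142415263
6 [ 0.4648 -0.1888  0.2085] [-6.9424 -1.1503 19.0325] 0.3883041262706025
[ 0.4647 -0.1888  0.2085] [-6.7417 -0.7109 19.4735] [-0.0241  1.3307  0.1398] 15.075
```

```bash
python3 - <<'E'
from h import *
a=cv2.imread("pics/top0.png").astype(int);b=cv2.imread("pics/fin_top.png").astype(int)
for n,(x,y,w,h) in dict(endcap=(297,190,16,14),tub=(280,248,38,31),cassette=(168,158,54,52),lube=(360,115,26,35)).items():
    print(n,"mean abs diff",np.abs(a-b)[y:y+h,x:x+w].mean().round(1))
print(bot.read_position(),bot.read_ft_force(),bot.read_gripper_width(),bot.read_clock())
bot.close_job()
E
```

```text
endcap mean abs diff 3.2
tub mean abs diff 3.5
cassette mean abs diff 3.9
lube mean abs diff 4.3
[ 0.4647 -0.1888  0.2085] [-6.4055 -0.614  19.6799] 0.3892038383741169 15.175
the job is handed in; nothing more can be done
```

The freehub body is on the hub with its splines meshed. It is pressed home, and the gripper is still holding it down for you to fit the end cap. I handed the job in at 15.2 s.

I picked it up from the mat and threaded it over the axle. It stopped on the drive ring 8.0 mm above the seat. I turned it in 5.5° steps under light pressure until it dropped in, 27.5° from where I had gripped it, and then pressed it down.

**Last checks:**
- **Height:** the skirt was about 0.0 to 0.1 mm above the shoulder, judged from the tool height. While I added push, the force rose to about 19.7 N with no further travel, so it is against a hard stop. This assumes it has not slipped in the grip; the steady finger opening and the 8.0 mm ring reading fit that.
- **Spring:** I did not measure it directly. With the freehub home it should be down about 6.5 mm.
- **Centring:** it was not measured directly. The tool stood within about 1 mm of my camera estimate of the axle, and the axle limits the play to about 1.2 mm.
- **Bystanders:** the end cap, tub, cassette and bottle look unchanged between the first and last top pictures.

**Did not fully agree:**
- The first press stopped at its 28 N limit, but the force then fell back to about 5 N. I pressed again in small steps to get a steady push.
- A sideways force of about 6.5 N remains. I saw no tilt in the picture taken after the first press, but I did not measure the angle.

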